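# Load the round and the hex ceramic test bar into the twin collet fixture

### The job

Take the round bar and the hex bar out of the leaning rack and feed each one, foot first, down into the collet of its own shape until it rests on the depth stop, keeping hold of each bar until it is down on the stop. With both bars fully home, swing the lever all the way to closed so that the collets grip them. Leave the other things in the rack and on the bench where they are.

Things in the scene. Friction and masses are not known exactly. Their poses are not given: they have to be found in the camera images.
- round_bar_mid (a point): centre of the round bar: white fired-ceramic rod, round, 22 mm diameter, 150 mm long, about 0.14 kg, its lowest 4 mm tapered to 16 mm. z axis runs along the bar towards its upper end. It starts in one of the rack's four channels.
- round_bar: the same round bar; origin at the centre of its foot (lower end), z along the bar
- hex_bar_mid (a point): centre of the hex bar: white fired-ceramic rod of hexagonal section, 22 mm across flats (25.4 mm across corners), 150 mm long, about 0.15 kg, lowest 4 mm tapered to a round 16 mm. z axis along the bar to its upper end; flats face its +x, -x and every 60 degrees. In the rack a flat lies on the back plate, so x is also square to the rack's row.
- hex_bar: the same hex bar; origin at the centre of its foot (lower end), axes as for its centre
- rack: fixed aluminium and grey plastic rack, base 150 x 210 mm; four side-by-side channels 46 mm apart along its y axis (at y = -69, -23, 23 and 69 mm), each with a bar or pestle standing on a foot ledge and leaning on a back plate 30 degrees from vertical, top towards the rack's -x side (roughly towards the robot). Origin: centre of the base, on the bench.
- rack_foot (a point): point in the rack midway along the row of feet, 30 mm above the bench, 50 mm to +x of the rack's origin; axes as the rack's. Back plate and the 14 mm wide ribs between channels end 88 mm up along the bars, so the upper 62 mm of a 150 mm bar is free all round; neighbouring bars leave 24 mm between them. Bars lift out along their own length.
- fixture: fixed twin collet fixture on the bench: grey base 130 x 200 x 12 mm with two upright steel collets, 90 mm apart along its y axis, and one lever. Origin: centre of the underside of the base; z up.
- round_mouth (a point): centre of the mouth of the round collet (round outside, 43 mm across, at the fixture's +y end), at the top of its jaws, 87 mm above the bench. Upright round bore 24 mm wide; a fixed depth stop lies 70 mm below the mouth, so a bar resting on it stands 80 mm out and its centre is 5 mm above the mouth. Axes as the fixture's.
- hex_mouth (a point): centre of the mouth of the hex collet (hexagonal outside and inside, at the fixture's -y end), at the top of its jaws, 87 mm above the bench. Upright hexagonal bore 24 mm across flats, flats facing the fixture's +x, -x and every 60 degrees; a hex bar enters turned to within 8 degrees of this. Depth stop 70 mm below the mouth, as in the round one. Axes as the fixture's.
- lever (a joint): angle of the collet lever (rad): 0 fully open (jaws open; it starts at 0 to 0.3), 1.75 fully closed, when the three jaws of both collets grip the bars. It turns about a vertical pivot, clockwise seen from above, and stays where it is left; stiff, about 2 N at the knob plus the grip of the jaws at the end.
- lever_knob (a point): centre of the upright black knob at the lever's end: cylinder 22 mm diameter, standing from 51 to 106 mm above the bench, this point 85 mm above the bench, 90 mm from the pivot axis. Above the flat steel lever arm (41 to 51 mm up). Seen from the pivot it points 50 degrees to the -y side of the fixture's -x axis at joint 0, and 50 degrees to the +y side at 1.75.
- lever_pivot (a point): point on the vertical pivot axis of the lever, 85 mm above the bench, 35 mm towards the fixture's -x side from its origin. Axes as the fixture's.
- square_bar: bystander in the rack: white ceramic bar of square section 22 x 22 mm, 150 mm long; origin at its foot
- pestle: bystander in the rack: white ceramic pestle 138 mm long with a bulb 30 mm across near its upper end; origin at its foot
- jar_amber: bystander: jar 56 mm diameter, 95 mm tall, black cap, between rack and fixture; origin at the centre of its underside
- jar_dark: bystander: dark jar 52 mm diameter, 85 mm tall, black cap; stands beyond the fixture; origin at its underside
- jar_white: bystander: pale jar 52 mm diameter, 80 mm tall, white cap; stands beyond the fixture; origin at its underside
- jar_rust: bystander: rust-brown jar 56 mm diameter, 90 mm tall, black cap; stands beyond the rack; origin at its underside
- mortar: bystander: white bowl 90 mm diameter, 45 mm tall, at the left; origin at its underside
- crucible: bystander: white cup 60 mm diameter, 45 mm tall, at the right; origin at its underside
- spatula: bystander: spatula 200 mm long lying flat between rack and fixture, nearest the robot, about 20 mm high; origin on the bench under its middle
Things that resemble listed ones, but are neither listed nor needed, are in the scene too. What is shaped like the round_bar but red is not meant.

How it is judged:
By the outcome, as a careful person would: the job done as asked, in the order asked, and still so for the second after the job is handed in, with the robot touching nothing.
It also fails if it takes over 70 s, if anything falls off the work surface, if the arm or the gripper's body presses on something with over 40 N, if the wrist force passes 120 N, or if a joint passes its speed limit or range.

### The arm

A 6-joint arm with a two-finger parallel gripper is mounted at the origin on the work surface. World frame = base frame: x ahead of the robot, y to its left, z up, the work surface at z = 0. Lengths are in m, angles in rad, forces in N, time in s.
With the tool pointing down it reaches from about 0.3 to 0.95 m from the base axis. Payload 3.1 kg.
Tool frame: the origin (TCP) lies midway between the tips of the shut fingers; the grasp point (between the pads) lies 19 mm behind it (arm.grip_point_offset is the distance from the TCP to the grasp point, in m); x points along the fingers, y is the direction in which the jaws open and shut, and the axes are right-handed (so a half turn about x gives the same grasp; the last joint's range is limited). The gripper opens to 85 mm and grips with 20 to 120 N. Pads are 22 mm wide; open, the fingers measure 114 mm over their backs; the gripper's body (76 mm by 85 mm) begins 54 mm behind the grasp point. The pads swing forward as they close: fully open they stand 13 mm farther back than shut.
Start: joints at [1.261, 0.308, 1.634, -0, 1.2, -0.07], TCP at [0.148, 0.607, 0.231] pointing down, gripper open.
Joint ranges: [-3.06, 3.06], [-0.79, 1.96], [0.05, 2.63], [-1.19, 4.34], [0.05, 2.64], [-2.94, 2.94]. Speed limits (rad/s): [2.79, 2.79, 3.14, 3.14, 3.14, 3.14].

### API

Orientations are given as a rotation vector (axis times angle).
In Python, from workcell import telemetry, get_image, camera_model, job, arm gives the robot as it stands. The module is installed in compiled form; this text tells all that it offers.
- The arm moves only by the shell command python3 -m pendant 'ROWS' [OPENING]. ROWS is JSON, one flat list of numbers, 4 for each row, row after row: the shift along the tool's x, y, z in cm, then the turn about the tool's x in degrees. A call has 1 to 10 rows; each row is the pose to reach, as a shift and turn from the pose commanded when the call began, along the tool's axes at that moment; what a row does not reach only later rows make up. A row lasts 1/8 s, in which the tool goes at most 62.5 mm and 10.7 degrees, less where a joint would pass 70% of its speed; a pose out of reach is approached as far as the arm can. A call with a gripper value outside its range is refused whole. OPENING is the opening, from 0 (shut) to 1 (fully open), set as the call begins (- or left out, the last holds). The fingers move at their own pace and stop on an object; the grip force is fixed at half the most. Time passes only in rows, so rows that repeat a pose let the fingers close. It gives the time, the measured TCP pose, the force and the opening at its end, in the units of the state.
- telemetry.read_state(): the state, without advancing time (a new reading comes with each control period).
- get_image(name): name is "scene" or "top" or "wrist"; returns the picture (420x560x3 uint8, red, green, blue); there is no depth.
- camera_model(name): a dict with "K" (3x3 intrinsics, pixels), "world_to_cam" (4x4, takes a point from world to camera coordinates). Camera axes: x right, y down, z forward; pixel columns grow to the right and rows downward; lengths in m; the calibration is good to about 2 mm. A picture is of the moment at which its call begins: read the wrist's pose just before it. camera_model takes no time and is no camera call; for the wrist camera it gives the pose at the moment of the call.
- job.hand_in(): hands the job in, once; it reports no verdict.
The state is a dict: "clock": time; "q": joint angles; "dq": joint speeds; "joint_torque": joint torques, N m; "eef_pos": TCP position; "eef_rot": TCP orientation; "force": force on the tool from outside, world axes, zero at the start; "ft_torque": the same for the moment, N m; "gripper_width": finger opening in m.
Only numpy, scipy, OpenCV 4.12 (cv2) and the standard library are available. Lean on these libraries where they do the work, as an engineer would, in place of code of your own. Each camera call takes 0.05 s, during which the arm holds its last target. There are 200 camera calls.

## Working session

There is one attempt and no reset: what is moved stays moved. The work goes in short steps, Python scripts to look and compute and a shell command to move; the robot and the scene stay as the last step left them, time stands still between calls to the robot, and variables do not carry over. Pictures are saved under pics/ and viewed, about 8 in all and at most 12, crops included, and the job is handed in when it is done.

```bash
mkdir -p pics
cat > h.py <<'E'
import numpy as np, cv2
from scipy.spatial.transform import Rotation as R
from workcell import telemetry, get_image, camera_model, job, arm
def ray(cm,u,v):
    T=np.array(cm["world_to_cam"]);K=np.array(cm["K"])
    d=T[:3,:3].T@np.linalg.inv(K)@np.array([u,v,1.]);o=-T[:3,:3].T@T[:3,3]
    return o,d/np.linalg.norm(d)
def onz(cm,u,v,z):
    o,d=ray(cm,u,v);return o+d*(z-o[2])/d[2]
def proj(cm,p):
    T=np.array(cm["world_to_cam"]);K=np.array(cm["K"])
    c=T[:3,:3]@np.asarray(p)+T[:3,3];q=K@c;return q[:2]/q[2]
def two(r1,r2):
    A=[];b=[]
    M=np.zeros((3,3));s=np.zeros(3)
    for o,d in (r1,r2):
        P=np.eye(3)-np.outer(d,d);M+=P;s+=P@o
    p=np.linalg.solve(M,s);gap=[np.linalg.norm((np.eye(3)-np.outer(d,d))@(p-o)) for o,d in (r1,r2)]
    return p,gap
def save(name,im):
    cv2.imwrite('pics/'+name+'.png',cv2.cvtColor(im,cv2.COLOR_RGB2BGR))
E
python3 - <<'E'
from h import *
np.set_printoptions(precision=4,suppress=True)
s=telemetry.read_state();print(s, arm.grip_point_offset)
for n in("scene","top"):
    im=get_image(n);np.save(n+'.npy',im);save(n,cv2.resize(im,(800,600)))
    cm=camera_model(n);print(n,cm["K"],cm["world_to_cam"])
E
```

```text
{'clock': 0.0, 'q': array([ 1.2613,  0.309 ,  1.6352,  0.    ,  1.1997, -0.0697]), 'dq': array([-0.0006, -0.0014, -0.0018, -0.0003,  0.    ,  0.0006]), 'joint_torque': array([  0.0003, -41.527 , -27.6659,  -0.0001,   0.0104,   0.    ]), 'eef_pos': array([0.1482, 0.6063, 0.23  ]), 'eef_rot': array([ 0.1865,  1.5631, -0.1901]), 'force': array([ 0.1883, -0.2589,  0.0884]), 'ft_torque': array([-0.0053, -0.0358,  0.0416]), 'gripper_width': 0.08517574567096664} 0.0187
scene [[497.9767   0.     284.3419]
 [  0.     497.9767 213.3138]
 [  0.       0.       1.    ]] [[-0.4017  0.9157  0.0115  0.2223]
 [ 0.7349  0.3299 -0.5926 -0.3043]
 [-0.5464 -0.2296 -0.8054  1.9638]
 [ 0.      0.      0.      1.    ]]
top [[401.9957   0.     281.4478]
 [  0.     401.9957 207.8851]
 [  0.       0.       1.    ]] [[ 0.0249 -0.9997 -0.0065 -0.0287]
 [-0.9944 -0.0241 -0.103   0.4806]
 [ 0.1028  0.0091 -0.9947  1.1962]
 [ 0.      0.      0.      1.    ]]
```

View pics/scene.png

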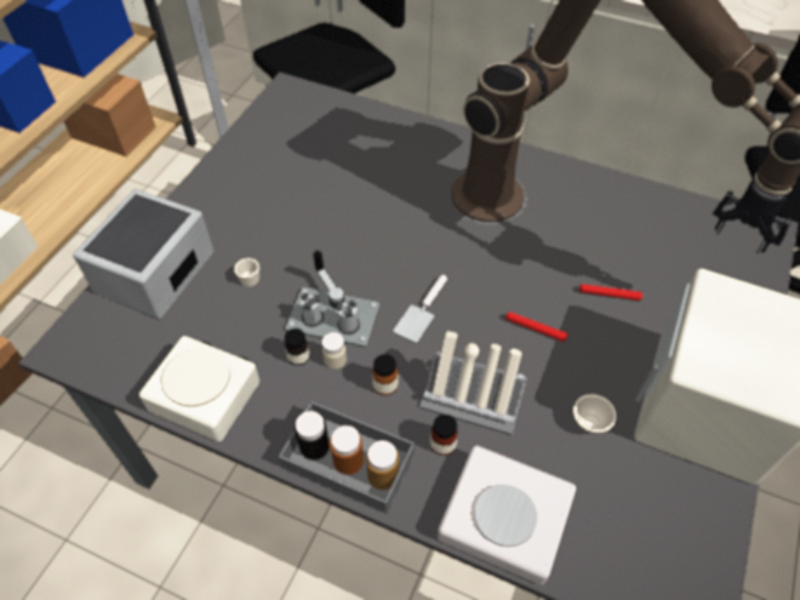

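View pics/top.png

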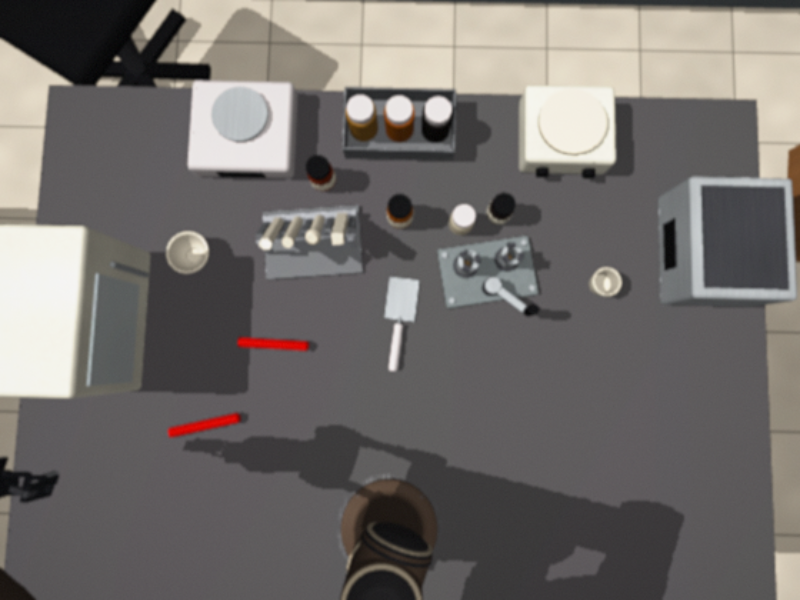

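The images show the rack with four white bars at top ≈(270–342, 230) and scene ≈(446–510, 380). The fixture is at top (488,272), its knob at top (530,308). The red rods at top (272,343) and (205,425) are lookalikes to ignore. Next come rough positions and the wrist camera's mounting.

Run:
```python
from h import *
np.set_printoptions(precision=4,suppress=True)
cm=camera_model("top");f=0.7
for n,u,v,z in [("rackNL",266,278,.005),("rackNR",362,272,.005),("rackFL",262,212,.005),("rackFR",358,206,.005),("fix",439,249,.012),("fix",530,238,.012),("fix",538,295,.012),("fix",447,307,.012),("knob",530,308,.106),("c1",467,263,.087),("c2",511,255,.087),
 ("b1",266,238,.16),("b2",290,238,.16),("b3",313,236,.16),("b4",338,235,.16)]:
    print(n,onz(cm,u*f,v*f,z)[:2])
s=telemetry.read_state();w=camera_model("wrist");T=np.array(w["world_to_cam"]);Rt=R.from_rotvec(s["eef_rot"]).as_matrix()
print(Rt); print("cam pos in tool",Rt.T@(-T[:3,:3].T@T[:3,3]-s["eef_pos"]));print("cam axes in tool cols",Rt.T@T[:3,:3].T,w["K"])
```

```text
rackNL [0.5175 0.2797]
rackNR [0.5356 0.0717]
rackFL [0.6635 0.2957]
rackFR [0.6818 0.0851]
fix [ 0.5889 -0.0941]
fix [ 0.6178 -0.2908]
fix [ 0.4938 -0.3082]
fix [ 0.4633 -0.1136]
knob [ 0.457 -0.271]
c1 [ 0.5472 -0.1473]
c2 [ 0.5658 -0.2363]
b1 [0.5743 0.2449]
b2 [0.5754 0.1989]
b3 [0.5803 0.1551]
b4 [0.5834 0.1073]
[[-0.0006  0.2375  0.9714]
 [-0.002   0.9714 -0.2375]
 [-1.     -0.0021 -0.0001]]
cam pos in tool [-0.1433 -0.0005 -0.0776]
cam axes in tool cols [[ 0.0003 -0.3034  0.9529]
 [ 1.     -0.0004 -0.0004]
 [ 0.0005  0.9529  0.3034]] [[345.5759   0.     280.6324]
 [  0.     345.5759 216.0294]
 [  0.       0.       1.    ]]
```

```bash
python3 -m pendant '[-2.5,-14,6,-10, -5,-28,12,-19, -5,-28,12,-19, -5,-28,12,-19, -5,-28,12,-19, -5,-30,25,-19, -5,-31,40,-19, -5,-31,51,-19]' ; python3 -m pendant '[0,0,0,0, 0,0,0,0, 0,0,0,0]'
```

```text
clock: 1.1
eef_pos: [0.3766, 0.2429, 0.2816]
eef_rot: [-0.071, 1.569, 0.072]
force: [-0.8, 1.1, 0.7]
gripper_width: 0.085
clock: 1.48
eef_pos: [0.3737, 0.2445, 0.2809]
eef_rot: [-0.074, 1.571, 0.073]
force: [-0.3, 0.5, -0.2]
gripper_width: 0.0858
```

```bash
python3 -m pendant '[0,-2,4.7,0, 0,-4,9.5,0, 0,-6,14.2,0, 0,-7.8,19,0, 0,-7.8,19,0, 0,-7.8,19,0]'
python3 - <<'E'
from h import *
s=telemetry.read_state();w=camera_model("wrist");im=get_image("wrist");np.savez('w1.npz',im=im,K=w["K"],world_to_cam=w["world_to_cam"])
save('w1',cv2.resize(im,(800,600),interpolation=cv2.INTER_CUBIC))
E
```

```text
clock: 2.22
eef_pos: [0.5699, 0.1849, 0.2809]
eef_rot: [-0.073, 1.571, 0.073]
force: [0.4, 0.1, -0.2]
gripper_width: 0.0857
```

View pics/w1.png

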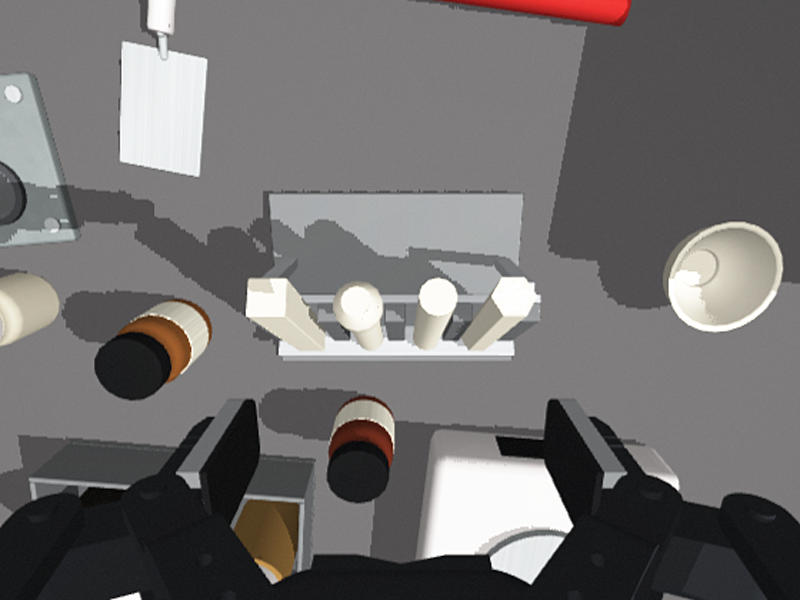

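The wrist view shows the bars from left to right: square (268,300), pestle with bulb (358,305), round with a circular end (437,297), hex (513,298). So the round bar is in channel y=+23 and the hex in y=+69. The red rods and the square bar are excluded; I'll check this in a close crop and measure.

Run:
```python
from h import *
np.set_printoptions(precision=4,suppress=True)
w=np.load('w1.npz');im=w['im'];cm=w
c=im[180:260,160:400];save('w1c',cv2.resize(c,None,fx=3.3,fy=3.3,interpolation=cv2.INTER_CUBIC))
hsv=im.min(axis=2)
m=(hsv>235).astype(np.uint8);m[:190]=0;m[235:]=0;m[:,:165]=0;m[:,390:]=0
n,l,st,ce=cv2.connectedComponentsWithStats(m)
for i in range(1,n):
    if st[i,4]>60: print(st[i],ce[i],onz(cm,*ce[i],.160))
a=onz(cm,270*.7,193*.7,.005);b=onz(cm,522*.7,193*.7,.005);print(a,b,np.linalg.norm(a-b),np.degrees(np.arctan2(-(a-b)[0],(b-a)[1])))
```

```text
[172 195  29  27 547] [187.0402 210.7952] [0.5786 0.11   0.16  ]
[294 195  26  26 526] [306.4354 207.6369] [0.5672 0.2047 0.16  ]
[344 194  34  27 655] [360.0153 207.1695] [0.5628 0.2471 0.16  ]
[239 201  28  29 555] [252.2036 214.7532] [0.5771 0.1621 0.16  ]
[0.5348 0.072  0.005 ] [0.5154 0.2801 0.005 ] 0.20902327311594843 -5.313699500058879
```

View pics/w1c.png

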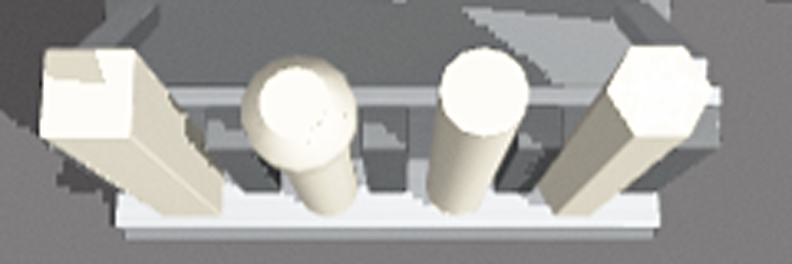

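Crop confirms this: square, pestle, round (circular end at crop 485,92) and hex (crop 658,92). The tool stays vertical, so I'll grip with the jaws along the lean. I'll swing the bar upright about its foot on the ledge, then close, so the flat pads square it. Round bar first.

```bash
python3 -m pendant '[1,0.5,0.5,10, 2,1,1,20, 3,1.9,1.9,30, 4,1.9,1.9,40, 5,1.9,1.9,50, 6,1.9,1.9,60, 7,1.9,1.9,70, 8,1.9,1.9,80, 9,1.9,1.9,90, 9,1.9,1.9,90]' 1; python3 -m pendant '[0,0,0,0, 0,0,0,0]'
python3 - <<'E'
from h import *
w=camera_model("wrist");im=get_image("wrist");np.savez('w2.npz',im=im,K=w["K"],world_to_cam=w["world_to_cam"])
save('w2',cv2.resize(im,(800,600),interpolation=cv2.INTER_CUBIC))
E
```

```text
clock: 3.52
eef_pos: [0.5865, 0.2053, 0.1909]
eef_rot: [1.137, 1.254, -1.14]
force: [-0.1, 0.4, 0.0]
gripper_width: 0.0854
clock: 3.78
eef_pos: [0.5888, 0.2049, 0.1922]
eef_rot: [1.141, 1.251, -1.139]
force: [-0.2, 0.0, 0.6]
gripper_width: 0.0852
```

View pics/w2.png

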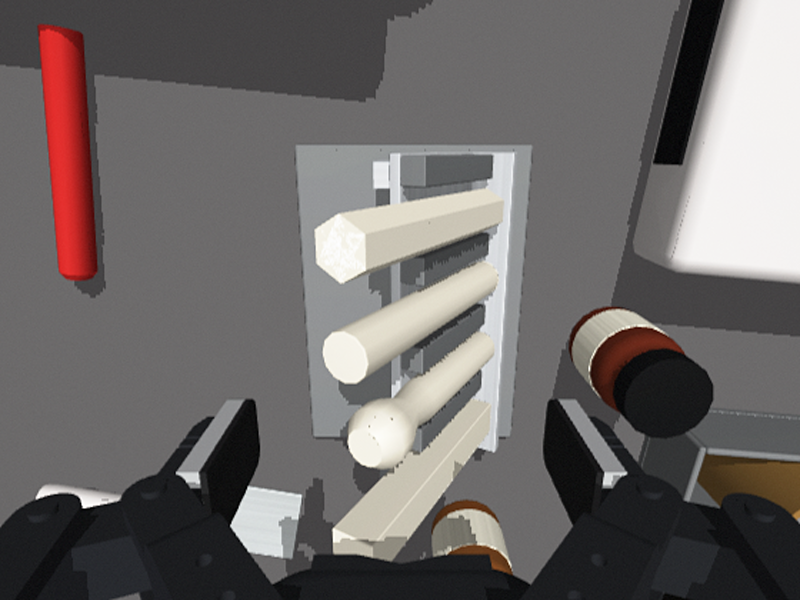

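The view shows the hex face (341,248), round face (345,358) and pestle (370,447). The jaws straddle along the lean. Triangulating the end faces from the two wrist views.

Run:
```python
from h import *
np.set_printoptions(precision=4,suppress=True)
a=np.load('w1.npz');b=np.load('w2.npz');im=b['im']
m=(im.min(axis=2)>228).astype(np.uint8);m[:140]=0;m[280:]=0;m[:,:215]=0;m[:,265:]=0
n,l,st,ce=cv2.connectedComponentsWithStats(m)
for i in range(1,n):
    if st[i,4]>60: print(st[i],ce[i])
for n,p,q in[("round",(306.4,207.6),(241.5,250.5)),("hex",(360,207.2),(238.7,173.6))]:
    print(n,two(ray(a,*p),ray(b,*q)))
print(telemetry.read_state()["eef_pos"])
```

```text
[ 221  150   35   48 1213] [237.9711 173.6752]
[226 232  31  35 824] [241.2439 249.6007]
round (array([0.5671, 0.2045, 0.1605]), [np.float64(9.909876135961503e-05), np.float64(9.909876135980392e-05)])
hex (array([0.563 , 0.2469, 0.16  ]), [np.float64(0.000203761362595543), np.float64(0.0002037613625954381)])
[0.5889 0.2048 0.1921]
```

```bash
python3 -m pendant '[4,-0.4,-0.2,0, 8,-0.4,-0.2,0, 8,-0.4,-0.2,0, 8,-0.4,-0.2,0]' 1; python3 -m pendant '[0,0,0,0, 0,0,0,0, 0,0,0,0]' 0.55; python3 -m pendant '[-0.2,0.4,0,0, -0.45,0.9,0,0, -0.85,1.8,0,0, -1.15,2.8,0,0, -1.4,3.75,0,0, -1.4,3.75,0,0]' -
```

```text
clock: 4.32
eef_pos: [0.5856, 0.2064, 0.1127]
eef_rot: [1.142, 1.25, -1.14]
force: [-0.0, 1.0, -0.0]
gripper_width: 0.0853
clock: 4.7
eef_pos: [0.5847, 0.2062, 0.1122]
eef_rot: [1.142, 1.251, -1.141]
force: [-2.0, -0.5, 1.2]
gripper_width: 0.0469
clock: 5.45
eef_pos: [0.6232, 0.2097, 0.1256]
eef_rot: [1.142, 1.25, -1.14]
force: [0.3, -0.9, -0.3]
gripper_width: 0.0472
```

```bash
python3 -m pendant '[-0.1,1,0,0, -0.17,2,0,0, -0.17,2,0,0]' 0.4;  python3 -m pendant '[0,0,0,0, 0,0,0,0, 0,0,0,0, 0,0,0,0]' 0
python3 - <<'E'
from h import *
save('w3',get_image("wrist"))
E
```

```text
clock: 5.82
eef_pos: [0.6429, 0.2115, 0.1272]
eef_rot: [1.142, 1.25, -1.14]
force: [0.4, -0.3, -0.4]
gripper_width: 0.0341
clock: 6.32
eef_pos: [0.6411, 0.2114, 0.1269]
eef_rot: [1.14, 1.252, -1.142]
force: [-2.2, -0.8, 2.9]
gripper_width: 0.0209
```

View pics/w3.png

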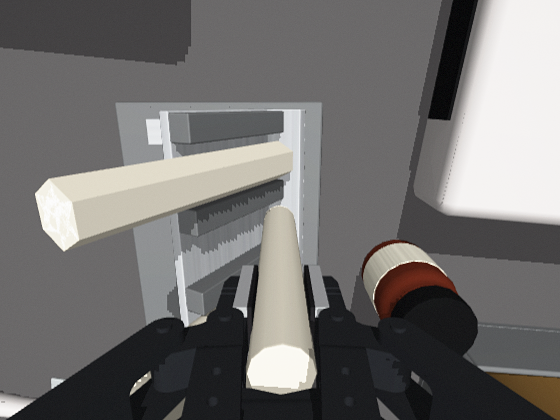

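The picture shows the round bar held upright between the pads, top (281,365) and foot (280,210), with the hex bar undisturbed. Lifting it clear and going over to view the fixture.

```bash
python3 -m pendant '[-2,0,0,0, -6,0,0,0, -11,0,0,0, -15,0,0,0, -15,0,0,0]' -; python3 -m pendant '[0,-1,3,0, 0,-2.5,8,-1, 0,-4,14,-2, 0,-6,20,-3, 0,-8,26,-3, 0,-10,32,-3, 0,-12,38,-3, 0,-13.5,43,-3, 0,-13.9,46,-3, 0,-13.9,46,-3]' -; python3 -m pendant '[0,0,0,0, 0,0,0,0]'
python3 - <<'E'
from h import *
w=camera_model("wrist");im=get_image("wrist");np.savez('w4.npz',im=im,K=w["K"],world_to_cam=w["world_to_cam"])
save('w4',cv2.resize(im,(800,600),interpolation=cv2.INTER_CUBIC))
E
```

```text
clock: 7.0
eef_pos: [0.6455, 0.2123, 0.2842]
eef_rot: [1.149, 1.243, -1.131]
force: [-0.6, -0.1, -1.0]
gripper_width: 0.0206
clock: 8.25
eef_pos: [0.5445, -0.2617, 0.2756]
eef_rot: [1.105, 1.273, -1.106]
force: [-0.8, -0.4, -1.7]
gripper_width: 0.0203
clock: 8.5
eef_pos: [0.5456, -0.258, 0.2765]
eef_rot: [1.101, 1.276, -1.101]
force: [-0.5, 0.4, -1.7]
gripper_width: 0.0203
```

View pics/w4.png

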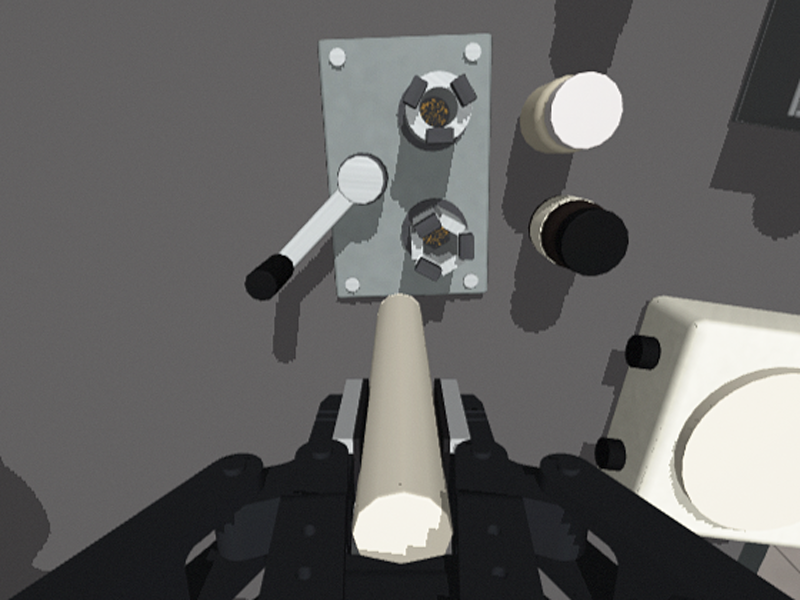

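Fixture view: round collet (438,108), hex collet (438,238), knob at (268,278), lever open; the bar's foot is at (400,300). A magnified crop will give accurate mouth centres.

Run:
```python
from h import *
np.set_printoptions(precision=4,suppress=True)
b=np.load('w4.npz');im=b['im']
c=im[40:205,260:350];save('w4c',np.hstack([cv2.resize(c[:82],None,fx=4.4,fy=4.4,interpolation=cv2.INTER_CUBIC),cv2.resize(c[82:164],None,fx=4.4,fy=4.4,interpolation=cv2.INTER_CUBIC)]))
P={k:onz(b,u*.7,v*.7,z) for k,u,v,z in[("TL",319,40,.012),("TR",492,33,.012),("BR",487,293,.012),("BL",337,297,.012),("round",438,108,.087),("hex",438,240,.087),("knob",262,283,.106),("piv",362,180,.06)]}
for k in P: print(k,P[k][:2])
y=(P["TL"]+P["TR"]-P["BL"]-P["BR"])/2;x=(P["TR"]+P["BR"]-P["TL"]-P["BL"])/2
print(np.linalg.norm(y),np.linalg.norm(x),"yaw",np.degrees(np.arctan2(-y[0],y[1])),np.degrees(np.arctan2(x[1],x[0])))
s=telemetry.read_state();Rt=R.from_rotvec(s["eef_rot"]).as_matrix();print(s["eef_pos"],Rt, np.degrees(np.arctan2(Rt[1,2],Rt[0,2])))
for q in(.096,-.054): print("bar end px",proj(b,s["eef_pos"]+Rt[:,0]*q)/.7)
```

```text
TL [ 0.4628 -0.1128]
TR [ 0.5884 -0.0898]
BR [ 0.6239 -0.2855]
BL [ 0.4969 -0.3077]
round [ 0.5533 -0.1527]
hex [ 0.5672 -0.2346]
knob [ 0.4558 -0.2763]
piv [ 0.5097 -0.2047]
0.1984519372435156 0.12831132012590124 yaw 10.104443431064734 10.14851419835993
[ 0.5457 -0.258   0.2767] [[-0.0003  0.9894  0.1454]
 [ 0.0005  0.1454 -0.9894]
 [-1.     -0.0003 -0.0005]] -81.6408162751434
bar end px [401.5404 310.5283]
bar end px [401.9815 520.5344]
```

View pics/w4c.png

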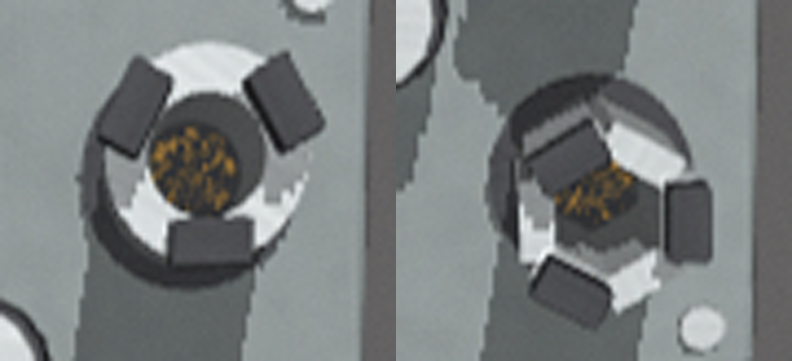

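Run:
```python
from h import *
np.set_printoptions(precision=4,suppress=True)
b=np.load('w4.npz')
C=np.array([.543,-.199,0]);a=np.radians(10.1);X=np.array([np.cos(a),np.sin(a),0]);Y=np.array([-np.sin(a),np.cos(a),0])
r=onz(b,307.4,73.9,.087);h=onz(b,308.0,172,.087)
for n,p in(("r",r),("h",h),("knob",onz(b,262*.7,283*.7,.106))): print(n,p,"in fixture",(p-C)@X,(p-C)@Y)
print(np.linalg.norm(r-h),"yaw",np.degrees(np.arctan2(-(r-h)[0],(r-h)[1])),"pivot",C-.035*X)
```

```text
r [ 0.5538 -0.1512  0.087 ] in fixture 0.01903343469181303 0.04519945569421453
h [ 0.5692 -0.2383  0.087 ] in fixture 0.018941172730029293 -0.04326979384786445
knob [ 0.4558 -0.2763  0.106 ] in fixture -0.09942230586665185 -0.06082197162883313
0.08846929765070047 yaw 10.040247949080902 pivot [ 0.5085 -0.2051  0.    ]
```

```bash
python3 -m pendant '[0,0.5,-3,0, 0,1.5,-7,0, 0,2.3,-10.5,0, 3,2.3,-10.5,0, 6,2.3,-10.5,0, 7.5,2.3,-10.5,0, 7.5,2.3,-10.5,0, 7.5,2.3,-10.5,0]' -; python3 -m pendant '[0,0,0,0, 0,0,0,0]'
python3 - <<'E'
from h import *
np.set_printoptions(precision=4,suppress=True)
s=telemetry.read_state();Rt=R.from_rotvec(s["eef_rot"]).as_matrix();print(s["eef_pos"],"corr tool cm",100*Rt.T@(np.array([.5536,-.1505,s["eef_pos"][2]])-s["eef_pos"]),s["force"])
E
```

```text
clock: 9.55
eef_pos: [0.5542, -0.1524, 0.2033]
eef_rot: [1.103, 1.272, -1.101]
force: [0.0, 0.5, -1.2]
gripper_width: 0.0204
clock: 9.8
eef_pos: [0.5538, -0.1525, 0.203]
eef_rot: [1.103, 1.272, -1.102]
force: [0.4, -0.5, -0.5]
gripper_width: 0.0209
[ 0.5538 -0.1525  0.203 ] corr tool cm [-0.0002  0.0116 -0.2019] [ 0.3592 -0.5442 -0.5203]
```

```bash
python3 -m pendant '[0,0,-0.2,0, 0.8,0,-0.2,0, 1.6,0,-0.2,0, 2.2,0,-0.2,0, 2.8,0,-0.2,0, 2.8,0,-0.2,0]' -
python3 - <<'E'
from h import *
w=camera_model("wrist");im=get_image("wrist")
save('w5',im[60:300,130:450].repeat(2,0).repeat(2,1))
E
```

```text
clock: 10.55
eef_pos: [0.5532, -0.1503, 0.1734]
eef_rot: [1.102, 1.273, -1.102]
force: [0.8, -0.6, -2.3]
gripper_width: 0.0205
```

View pics/w5.png

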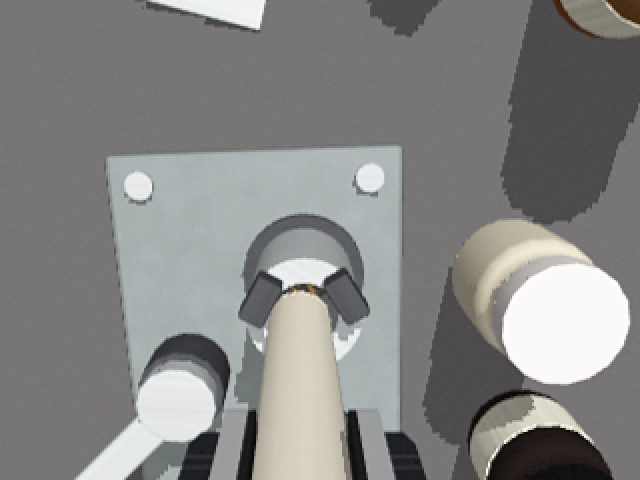

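Bar foot (302,292) sits centred between the jaws (262,297) and (347,295), with no contact force. Feeding on down.

```bash
python3 -m pendant '[0.6,0,0,0, 1.2,0,0,0, 1.8,0,0,0, 2.4,0,0,0, 2.4,0,0,0]' -
```

```text
clock: 11.22
eef_pos: [0.5534, -0.1504, 0.1493]
eef_rot: [1.103, 1.273, -1.102]
force: [3.9, -1.3, -4.2]
gripper_width: 0.0207
```

```bash
python3 -m pendant '[0.6,0,0,0, 1.2,0,0,0, 1.8,0,0,0, 2.4,0,0,0, 2.4,0,0,0]' -; python3 -m pendant '[0.4,0,0,0, 0.8,0,0,0, 1.1,0,0,0, 1.1,0,0,0]' -
```

```text
clock: 11.85
eef_pos: [0.5532, -0.1503, 0.1252]
eef_rot: [1.103, 1.273, -1.102]
force: [5.8, -1.5, -2.9]
gripper_width: 0.0208
clock: 12.35
eef_pos: [0.5533, -0.1503, 0.1148]
eef_rot: [1.103, 1.273, -1.102]
force: [4.7, -2.1, -1.3]
gripper_width: 0.0204
```

```bash
python3 -m pendant '[0.2,0,0,0, 0.2,0,0,0]' -; python3 -m pendant '[0.2,0,0,0, 0.2,0,0,0]' -;  python3 -m pendant '[0.2,0,0,0, 0.2,0,0,0]' -
```

```text
clock: 12.6
eef_pos: [0.5533, -0.1503, 0.1131]
eef_rot: [1.103, 1.273, -1.102]
force: [4.5, -1.4, -0.3]
gripper_width: 0.0208
clock: 12.85
eef_pos: [0.5533, -0.1503, 0.1111]
eef_rot: [1.103, 1.273, -1.102]
force: [4.5, -2.4, 0.4]
gripper_width: 0.0208
clock: 13.1
eef_pos: [0.5535, -0.1505, 0.1107]
eef_rot: [1.102, 1.273, -1.102]
force: [2.7, -0.6, 9.6]
gripper_width: 0.0204
```

```bash
python3 -m pendant '[0.2,0,0,0, 0.2,0,0,0]' -; python3 -m pendant '[-0.2,0,0,0, -0.2,0,0,0, -0.2,0,0,0]' 1; python3 -m pendant '[-5,0,0,0, -10,0,0,0, -14,0,0,0, -14,0,0,0, -14,0,0,0, -14,0,0,0]' -
python3 - <<'E'
from h import *
np.set_printoptions(precision=4,suppress=True)
b=camera_model("wrist");im=get_image("wrist");np.savez('w6.npz',im=im,K=b["K"],world_to_cam=b["world_to_cam"])
m=(im.min(axis=2)>228).astype(np.uint8)
n,l,st,ce=cv2.connectedComponentsWithStats(m)
for i in range(1,n):
    if st[i,4]>150: print(st[i],ce[i],onz(b,*ce[i],.167))
print("expected px",proj(b,[.5536,-.1505,.167]),proj(b,[.5536,-.1505,.180]))
E
```

```text
clock: 13.35
eef_pos: [0.5539, -0.1507, 0.1106]
eef_rot: [1.102, 1.273, -1.102]
force: [-0.1, 0.3, 17.8]
gripper_width: 0.021
clock: 13.72
eef_pos: [0.5508, -0.1494, 0.1074]
eef_rot: [1.102, 1.279, -1.105]
force: [0.8, 0.1, 0.6]
gripper_width: 0.074
clock: 14.48
eef_pos: [0.5513, -0.1496, 0.2464]
eef_rot: [1.102, 1.279, -1.105]
force: [-0.2, 1.2, 0.1]
gripper_width: 0.0852
[ 86   0  87  24 882] [137.9615   8.7857] [ 0.4517 -0.0326  0.167 ]
[ 178    0  103   82 5934] [230.9698  37.1717] [ 0.5057 -0.0396  0.167 ]
[271 173  26  10 166] [283.6386 177.2169] [ 0.548  -0.1168  0.167 ]
[ 362  174   50   48 1844] [386.4187 197.8389] [ 0.6176 -0.1207  0.167 ]
[269 212  31  30 710] [283.6394 226.7408] [ 0.553  -0.1507  0.167 ]
[218 219  30  29 515] [232.699  231.9456] [ 0.5189 -0.1596  0.167 ]
[179 240  48  46 643] [202.3577 262.6501] [ 0.5    -0.1857  0.167 ]
[ 465  327   95   39 1640] [512.8732 341.7091] [ 0.7393 -0.2172  0.167 ]
expected px [284.5616 226.5193] [284.684  233.1591]
```

Round bar top measured at (0.5530,-0.1507), expected (0.5536,-0.1505): it is home on the stop. On to the hex bar.

```bash
python3 -m pendant '[0,1,-5,0, 0,2.5,-11,1, 0,4,-17,2, 0,5.5,-23,3, 0,7,-29,3, 0,8.2,-35,3, 0,8.7,-39,3, 2.5,8.7,-39,3, 5,8.7,-39,3, 5,8.7,-39,3]' 1; python3 -m pendant '[0,0,0,0, 0,0,0,0]'
python3 - <<'E'
from h import *
np.set_printoptions(precision=4,suppress=True)
s=telemetry.read_state();Rt=R.from_rotvec(s["eef_rot"]).as_matrix();print(np.degrees(np.arctan2(Rt[1,2],Rt[0,2])),"corr cm",100*Rt.T@(np.array([.5804,.2485,.1110])-s["eef_pos"]))
E
```

```text
clock: 15.78
eef_pos: [0.5801, 0.2475, 0.1947]
eef_rot: [1.135, 1.256, -1.148]
force: [0.9, 0.2, 0.2]
gripper_width: 0.0852
clock: 16.02
eef_pos: [0.5839, 0.2483, 0.2004]
eef_rot: [1.143, 1.25, -1.14]
force: [-0.5, 0.3, -0.6]
gripper_width: 0.0855
-84.76140926243767 corr cm [ 8.9352 -0.3687 -0.0444]
```

```bash
python3 -m pendant '[4,-0.4,0,0, 8.9,-0.4,0,0, 8.9,-0.4,0,0, 8.9,-0.4,0,0]' 1; python3 -m pendant '[0,0,0,0, 0,0,0,0, 0,0,0,0]' 0.55; python3 -m pendant '[-0.2,0.4,0,0, -0.45,0.9,0,0, -0.85,1.8,0,0, -1.15,2.8,0,0, -1.4,3.75,0,0, -1.4,3.75,0,0]' -;python3 -m pendant '[-0.1,1,0,0, -0.17,2,0,0, -0.17,2,0,0]' 0.4;  python3 -m pendant '[0,0,0,0, 0,0,0,0, 0,0,0,0, 0,0,0,0]' 0
python3 - <<'E'
from h import *
save('w7',get_image("wrist"))
E
```

```text
clock: 16.52
eef_pos: [0.5806, 0.2483, 0.1121]
eef_rot: [1.144, 1.25, -1.139]
force: [-0.5, 0.0, 1.1]
gripper_width: 0.0848
clock: 16.9
eef_pos: [0.5792, 0.2481, 0.1111]
eef_rot: [1.142, 1.251, -1.141]
force: [-1.6, -0.6, 1.8]
gripper_width: 0.0472
clock: 17.65
eef_pos: [0.6177, 0.2514, 0.1243]
eef_rot: [1.142, 1.25, -1.14]
force: [-0.2, -1.0, 0.0]
gripper_width: 0.0471
clock: 18.02
eef_pos: [0.6374, 0.2533, 0.1259]
eef_rot: [1.142, 1.25, -1.14]
force: [-0.5, 0.2, 0.5]
gripper_width: 0.0348
clock: 18.52
eef_pos: [0.6359, 0.2531, 0.1256]
eef_rot: [1.141, 1.252, -1.142]
force: [-0.8, -0.0, -0.3]
gripper_width: 0.0209
```

View pics/w7.png

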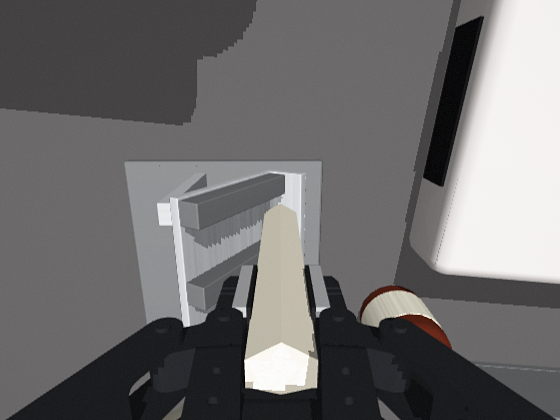

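Hex bar is held on two flats, upright (top 281,365; foot 281,208), 20.9 mm opening like the round one. Lift and carry over to the hex collet, with turn −4.9° to match the fixture.

```bash
python3 -m pendant '[-2,0,0,0, -6,0,0,0, -11,0,0,0, -16,0,0,0, -17,0,0,0, -17,0,0,0]' -; python3 -m pendant '[0,-1,4,0, 0,-2.5,10,-1, 0,-4,16,-2, 0,-5,22,-3, 0,-6.5,28,-4, 0,-8,34,-4.9, 0,-9.5,40,-4.9, 0,-10.5,45,-4.9, 0,-11.1,48.4,-4.9, 0,-11.1,48.4,-4.9]' -; python3 -m pendant '[0,0,0,0, 0,0,0,0, 0,0,0,0]'
python3 - <<'E'
from h import *
np.set_printoptions(precision=4,suppress=True)
s=telemetry.read_state();Rt=R.from_rotvec(s["eef_rot"]).as_matrix();print(np.degrees(np.arctan2(Rt[1,2],Rt[0,2])),"corr cm",100*Rt.T@(np.array([.5694,-.2390,.2])-s["eef_pos"]))
E
```

```text
clock: 19.32
eef_pos: [0.6365, 0.2533, 0.297]
eef_rot: [1.143, 1.25, -1.139]
force: [0.1, 0.1, -2.2]
gripper_width: 0.0212
clock: 20.58
eef_pos: [0.568, -0.241, 0.2922]
eef_rot: [1.08, 1.292, -1.083]
force: [0.4, 0.6, -1.2]
gripper_width: 0.0212
clock: 20.95
eef_pos: [0.5703, -0.2377, 0.2955]
eef_rot: [1.076, 1.289, -1.076]
force: [0.2, 0.1, -1.2]
gripper_width: 0.0211
-79.74409467414608 corr cm [ 9.5504 -0.1067  0.1115]
```

```bash
python3 -m pendant '[3,-0.1,0.1,0, 6,-0.1,0.1,0, 9,-0.1,0.1,0, 9.5,-0.1,0.1,0, 10.3,-0.1,0.1,0, 11,-0.1,0.1,0, 11.7,-0.1,0.1,0, 12,-0.1,0.1,0, 12,-0.1,0.1,0]' -
python3 - <<'E'
from h import *
save('w8',get_image("wrist")[60:300,130:450].repeat(2,0).repeat(2,1))
np.set_printoptions(precision=4,suppress=True)
s=telemetry.read_state();print(s["eef_pos"],s["force"],s["ft_torque"])
E
```

```text
clock: 22.08
eef_pos: [0.5691, -0.2402, 0.1755]
eef_rot: [1.078, 1.288, -1.078]
force: [-0.3, -0.4, -0.7]
gripper_width: 0.0212
[ 0.5694 -0.2402  0.1758] [-0.7313  0.5889 -1.1637] [-0.024   0.0286 -0.0068]
```

View pics/w8.png

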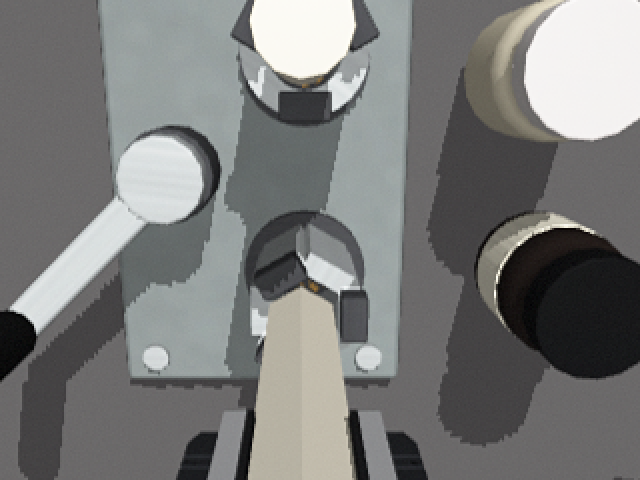

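The hex foot (300,290) is at the mouth between the jaws, no force. The round bar stands in its collet (300,40). Feeding down.

```bash
python3 -m pendant '[0,0,-0.1,0, 0.4,0,-0.1,0, 0.8,0,-0.1,0, 1.2,0,-0.1,0, 1.2,0,-0.1,0]' -; python3 -m pendant '[0.5,0,0,0, 1,0,0,0, 1.2,0,0,0]' -
```

```text
clock: 22.75
eef_pos: [0.5692, -0.2392, 0.1635]
eef_rot: [1.078, 1.288, -1.078]
force: [-0.1, -0.7, -1.3]
gripper_width: 0.0216
clock: 23.12
eef_pos: [0.5694, -0.2393, 0.1514]
eef_rot: [1.078, 1.287, -1.077]
force: [0.0, 0.1, -0.3]
gripper_width: 0.0211
```

```bash
python3 -m pendant '[0.6,0,0,0, 1.2,0,0,0, 1.8,0,0,0, 2.4,0,0,0, 2.4,0,0,0]' -; python3 -m pendant '[0.4,0,0,0, 0.8,0,0,0, 1.2,0,0,0, 1.2,0,0,0]' -; python3 -m pendant '[0.2,0,0,0, 0.2,0,0,0]' -; python3 -m pendant '[0.2,0,0,0, 0.2,0,0,0]' -
```

```text
clock: 23.75
eef_pos: [0.5693, -0.2392, 0.1269]
eef_rot: [1.078, 1.287, -1.077]
force: [2.4, -1.3, -3.0]
gripper_width: 0.0211
clock: 24.25
eef_pos: [0.5693, -0.2392, 0.1152]
eef_rot: [1.078, 1.287, -1.077]
force: [3.3, -0.4, -2.8]
gripper_width: 0.0215
clock: 24.5
eef_pos: [0.5693, -0.2392, 0.1137]
eef_rot: [1.078, 1.287, -1.077]
force: [3.4, -1.5, -1.4]
gripper_width: 0.0214
clock: 24.75
eef_pos: [0.5693, -0.2392, 0.1117]
eef_rot: [1.078, 1.287, -1.077]
force: [3.1, -0.9, -0.5]
gripper_width: 0.0212
```

```bash
python3 -m pendant '[0.2,0,0,0, 0.2,0,0,0]' -; python3 -m pendant '[0.2,0,0,0, 0.2,0,0,0]' -
```

```text
clock: 25.0
eef_pos: [0.5693, -0.2392, 0.1096]
eef_rot: [1.078, 1.287, -1.077]
force: [2.1, -1.6, -0.6]
gripper_width: 0.0212
clock: 25.25
eef_pos: [0.5695, -0.2394, 0.1095]
eef_rot: [1.077, 1.287, -1.077]
force: [-0.6, 0.2, 7.5]
gripper_width: 0.021
```

```bash
python3 -m pendant '[0.2,0,0,0, 0.2,0,0,0]' -; python3 -m pendant '[-0.2,0,0,0, -0.2,0,0,0, -0.2,0,0,0]' 1; python3 -m pendant '[-5,0,0,0, -10,0,0,0, -14,0,0,0, -14,0,0,0, -14,0,0,0, -14,0,0,0]' -
python3 - <<'E'
from h import *
np.set_printoptions(precision=4,suppress=True)
b=camera_model("wrist");im=get_image("wrist");np.savez('w9.npz',im=im,K=b["K"],world_to_cam=b["world_to_cam"])
m=(im.min(axis=2)>228).astype(np.uint8)
n,l,st,ce=cv2.connectedComponentsWithStats(m)
for i in range(1,n):
    if st[i,4]>150: print(st[i],ce[i],onz(b,*ce[i],.167))
print("expected px",proj(b,[.5694,-.239,.167]),proj(b,[.5536,-.1505,.167]))
m=(im.max(axis=2)<45).astype(np.uint8);m[:,:40]*=1
n,l,st,ce=cv2.connectedComponentsWithStats(m)
for i in range(1,n):
    if st[i,4]>150: print("dark",st[i],ce[i],onz(b,*ce[i],.106))
s=telemetry.read_state();print(s["eef_pos"],s["clock"])
E
```

```text
clock: 25.5
eef_pos: [0.5697, -0.2396, 0.1094]
eef_rot: [1.077, 1.287, -1.078]
force: [-2.5, 0.7, 15.5]
gripper_width: 0.0213
clock: 25.88
eef_pos: [0.568, -0.2386, 0.1066]
eef_rot: [1.077, 1.291, -1.079]
force: [0.9, -0.7, 0.1]
gripper_width: 0.0747
clock: 26.62
eef_pos: [0.5677, -0.2385, 0.2451]
eef_rot: [1.077, 1.293, -1.079]
force: [0.9, -0.4, -0.5]
gripper_width: 0.0852
[ 266   67   35   38 1029] [283.1973  85.0272] [ 0.553  -0.1503  0.167 ]
[ 369   71   54   56 2349] [395.6173  98.4002] [ 0.6214 -0.1458  0.167 ]
[267 211  33  35 832] [283.25   227.3882] [ 0.5692 -0.2395  0.167 ]
[ 451  258  109   77 3626] [502.757  286.3417] [ 0.7319 -0.2556  0.167 ]
[ 471  299   89   67 3617] [522.961  328.2817] [ 0.7595 -0.2863  0.167 ]
[189 326  49  40 243] [214.2016 342.4444] [ 0.534  -0.3401  0.167 ]
expected px [283.7336 226.7874] [284.1559  85.4927]
dark [ 362  164   63   58 2750] [393.2116 192.5309] [ 0.6584 -0.2138  0.106 ]
dark [133 197  42  37 949] [153.8356 215.1918] [ 0.4619 -0.2694  0.106 ]
dark [423 262  26  27 554] [435.7022 275.2292] [ 0.7171 -0.2813  0.106 ]
dark [    0   280   560   140 32044] [287.5065 377.2294] [ 0.6058 -0.417   0.106 ]
dark [413 292  23  20 167] [423.8922 302.2754] [ 0.7149 -0.31    0.106 ]
[ 0.5679 -0.2385  0.2452] 26.675
```

Both bar tops measured at their expected places: hex (0.5692,-0.2395), round (0.5530,-0.1503). So both are home. Now the lever: the knob is ≈(0.455,-0.277), 44° on the −y side. I'll straddle it loosely with the jaws along the tangent and swing it.

```bash
python3 -m pendant '[0,-2.5,0.4,9, 0,-6,0.9,18, 0,-9,1.4,27, 0,-11.8,1.8,36, 0,-11.8,1.8,46.4, 0,-11.8,1.8,46.4, 0,-11.8,1.8,46.4]' 1; python3 -m pendant '[0,0,0,0, 0,0,0,0]'
python3 - <<'E'
from h import *
np.set_printoptions(precision=4,suppress=True)
s=telemetry.read_state();Rt=R.from_rotvec(s["eef_rot"]).as_matrix();print(s["q"],np.degrees(np.arctan2(Rt[1,2],Rt[0,2])),"corr cm",100*Rt.T@(np.array([.4553,-.2768,.062])-s["eef_pos"]))
b=camera_model("wrist");save('w10',get_image("wrist"));print("knob px",proj(b,[.4553,-.2768,.106]))
E
```

```text
clock: 27.55
eef_pos: [0.4561, -0.2774, 0.247]
eef_rot: [1.656, 0.843, -1.657]
force: [0.2, 0.5, 0.1]
gripper_width: 0.0855
clock: 27.8
eef_pos: [0.4563, -0.2775, 0.2475]
eef_rot: [1.657, 0.842, -1.657]
force: [0.2, -0.1, 0.4]
gripper_width: 0.0855
[-0.6279  0.1175  1.8309  0.      1.1935  0.0034] -126.17056854144475 corr cm [18.5533 -0.1196  0.0034]
knob px [278.911  200.8584]
```

View pics/w10.png

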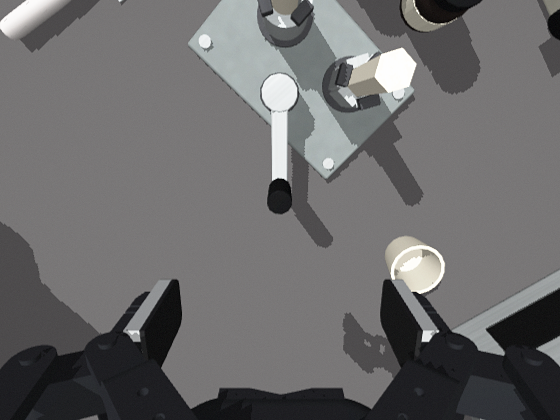

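The knob is at (279,200), where predicted, with the lever arm straight along the image. The crucible (415,265) is well clear. Descend, cage and swing.

```bash
python3 -m pendant '[5,-0.1,0,0, 10,-0.1,0,0, 15,-0.1,0,0, 18.5,-0.1,0,0, 18.5,-0.1,0,0, 18.5,-0.1,0,0]' 1; python3 -m pendant '[0,0,0,0, 0,0,0,0, 0,0,0,0, 0,0,0,0]' 0.33; python3 -m pendant '[0,-1.56,-0.14,10, 0,-3.08,-0.54,20, 0,-4.5,-1.21,30, 0,-5.79,-2.11,40, 0,-5.79,-2.11,40]' -; python3 -m pendant '[0,-1.56,-0.14,10, 0,-3.08,-0.54,20, 0,-4.5,-1.21,30, 0,-5.79,-2.11,40, 0,-5.79,-2.11,40]' -
```

```text
clock: 28.6
eef_pos: [0.4565, -0.2778, 0.0639]
eef_rot: [1.658, 0.839, -1.656]
force: [0.8, 0.4, 0.0]
gripper_width: 0.0856
clock: 29.1
eef_pos: [0.4555, -0.2772, 0.0631]
eef_rot: [1.658, 0.84, -1.658]
force: [0.2, -0.1, -0.1]
gripper_width: 0.0282
clock: 29.72
eef_pos: [0.4206, -0.2251, 0.0627]
eef_rot: [2.092, 0.256, -2.093]
force: [0.9, -0.6, -0.2]
gripper_width: 0.0284
clock: 30.35
eef_pos: [0.4283, -0.1644, 0.0627]
eef_rot: [-1.97, 0.453, 1.97]
force: [-0.6, 0.6, 0.6]
gripper_width: 0.0283
```

```bash
python3 -m pendant '[0,-0.78,-0.03,5, 0,-1.56,-0.14,10, 0,-1.95,-0.21,12.5, 0,-1.95,-0.21,12.5]' -; python3 -m pendant '[0,-0.31,0,2, 0,-0.31,0,2]' -; python3 -m pendant '[0,-0.31,0,2, 0,-0.31,0,2]' -
```

```text
clock: 30.85
eef_pos: [0.4383, -0.1485, 0.0626]
eef_rot: [-1.833, 0.64, 1.834]
force: [-0.9, 0.3, 0.2]
gripper_width: 0.0285
clock: 31.1
eef_pos: [0.4402, -0.1462, 0.0626]
eef_rot: [-1.811, 0.669, 1.81]
force: [-0.4, -1.3, 0.0]
gripper_width: 0.0281
clock: 31.35
eef_pos: [0.4417, -0.1447, 0.0626]
eef_rot: [-1.789, 0.698, 1.79]
force: [-2.1, -6.0, 0.1]
gripper_width: 0.028
```

```bash
python3 -m pendant '[0,-0.3,0,1, 0,-0.3,0,1]' -; python3 -m pendant '[0,-0.3,0,0, 0,-0.3,0,0]' -
```

```text
clock: 31.6
eef_pos: [0.4419, -0.1448, 0.0625]
eef_rot: [-1.779, 0.715, 1.784]
force: [-7.9, -15.5, 1.7]
gripper_width: 0.0288
clock: 31.85
eef_pos: [0.4418, -0.1446, 0.0623]
eef_rot: [-1.78, 0.718, 1.79]
force: [-14.2, -24.2, 3.4]
gripper_width: 0.0284
```

```bash
python3 -m pendant '[0,0.6,0,0, 0,0.8,0,0, 0,0.8,0,0]' -; python3 -m pendant '[0,0,0,0, 0,0,0,0, -3,0,0,0, -8,0,0,0, -13,0,0,0, -18,0,0,0, -21,0,0,0, -21,0,0,0]' 0.7
python3 - <<'E'
from h import *
np.set_printoptions(precision=4,suppress=True)
b=camera_model("wrist");im=get_image("wrist");t=get_image("top");sc=get_image("scene")
c=np.hstack([im[:360,:],cv2.resize(t[80:300,140:420],(458,360))[:, :240]])
save('w11',c);ct=camera_model("top")
for n,p in(("knob closed",[.4393,-.1464,.106]),("round top",[.5536,-.1505,.167]),("hex top",[.5694,-.239,.167])): print(n,proj(b,p))
m=(im.max(axis=2)<45).astype(np.uint8);n,l,st,ce=cv2.connectedComponentsWithStats(m)
for i in range(1,n):
    if st[i,4]>150: print("dark",st[i],ce[i],onz(b,*ce[i],.09))
E
```

```text
clock: 32.22
eef_pos: [0.4409, -0.1445, 0.0627]
eef_rot: [-1.774, 0.711, 1.775]
force: [0.2, -0.1, 0.2]
gripper_width: 0.0282
clock: 33.22
eef_pos: [0.4429, -0.1452, 0.2758]
eef_rot: [-1.782, 0.712, 1.768]
force: [-0.8, 0.2, -0.4]
gripper_width: 0.0602
knob closed [284.1501 196.8616]
round top [175.386   98.5542]
hex top [249.0947 -23.1652]
dark [   0   97   44   55 1987] [ 18.6925 125.6678] [ 0.6551 -0.0129  0.09  ]
dark [274 176  23  31 570] [284.9877 191.3088] [ 0.4398 -0.1482  0.09  ]
dark [    0   271   560   149 35164] [274.3891 373.1072] [0.2911 0.01   0.09  ]
```

Run:
```python
from h import *
for n in("top","scene"):
    a=np.load(n+'.npy').astype(int);b=get_image(n).astype(int)
    m=(np.abs(a-b).max(axis=2)>60).astype(np.uint8);k,l,st,ce=cv2.connectedComponentsWithStats(cv2.morphologyEx(m,cv2.MORPH_CLOSE,np.ones((3,3))))
    print(n,[(list(map(int,(st[i][:2]/.7))),int(st[i,4])) for i in range(1,k) if st[i,4]>25])
cm=camera_model("scene")
b=get_image("scene")
for nme,p in(("round",[.5536,-.1505,.14]),("hex",[.5694,-.239,.14]),("sq",[.59,.111,.13]),("roundslot",[.5846,.2061,.13])):
    q=proj(cm,p);print(nme,q/.7,b[int(q[1]),int(q[0])])
s=telemetry.read_state();print(s["force"],s["clock"])
```

```text
top [([275, 218], 29), ([282, 217], 125), ([261, 225], 105), ([510, 238], 107), ([448, 240], 1580), ([550, 270], 31), ([447, 292], 56), ([461, 308], 63), ([528, 325], 68), ([428, 334], 100), ([422, 374], 50), ([505, 374], 144), ([485, 420], 59), ([474, 432], 160), ([0, 457], 574), ([281, 495], 1179), ([374, 522], 370), ([224, 532], 1804), ([435, 562], 108), ([0, 568], 277)]
scene [([382, 0], 1315), ([535, 0], 287), ([641, 0], 2810), ([538, 4], 987), ([334, 50], 380), ([511, 54], 162), ([462, 72], 100), ([327, 88], 212), ([372, 98], 165), ([512, 105], 912), ([750, 107], 62), ([464, 108], 69), ([775, 114], 82), ([768, 130], 206), ([350, 135], 94), ([364, 151], 28), ([348, 171], 352), ([714, 174], 913), ([314, 251], 127), ([338, 264], 181), ([300, 271], 81), ([480, 344], 213), ([507, 348], 129), ([500, 378], 112)]
round [344.94782509 291.20550563] [181 172 155]
hex [306.41711532 283.46244376] [162 154 140]
sq [447.81378116 346.54725223] [210 201 183]
roundslot [490.88522618 360.13800305] [104  99  99]
[-0.98878773 -0.08116106  0.38012325] 33.525
```

```bash
python3 -c "
from workcell import job
print(job.hand_in())"
```

```text
the job is handed in; nothing more can be done
None
```

The round bar and then the hex bar are seated on the depth stops in their own collets, and the lever is swung to closed. I handed the job in at about 33.5 s on the clock. To get each bar out, I swung it upright in the rack, gripped it and held it until it was on its stop.

**Last checks:**
- **Depth:** each bar met a firm stop, pressed to 15–18 N, within about 3 mm of the expected height. Before the lever was closed, both bar tops were within 1 mm of where a bar resting on its stop should be.
- **Lever:** it ran into a hard stop at about 28 N. The knob measured 49° on the +y side, against 50° for fully closed.
- **Bystanders:** comparing start and end pictures from the two fixed cameras showed changes only at the arm and its shadow, the fixture, and the two emptied rack channels.

**Not checked:**
- After the lever closed, I only sampled the bars' pixels, and these were bright where the bars should stand. I did not measure their tops again.
- I could not view a final close-up because the 12-picture limit had been reached.

No check failed or disagreed.

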